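# Set the guarded trimmer on the test board

### The job

Take the yellow trimming key from its wooden stand, reach down through the ring of the guard on the green test board, feel its blade into the slot of the recessed orange knob and, pressing gently (5 to 10 N is plenty, 25 N would break it), turn the knob clockwise until its white pointer is on the green mark. Then put the key back upright and fully down in its stand and let go. Only the key may touch the test board; leave the red button and everything else on the bench alone.

Things in the scene. Friction and masses are not known exactly. Their poses are not given: they have to be found in the camera images.
- guard (a point): Centre of the guard's 30 mm round opening, level with the guard's top, 70 mm above the bench; it lies on the knob's vertical axis, same axes as the board. The guard: a dark steel ring of 7 mm bar held by four diagonal 6 mm spokes across the open top of a square bare-metal box, 112 x 112 mm, 70 mm high.
- well (a point): Point on the bench straight below the knob. Orange knob in the box: a disc 54 mm across with two raised lands leaving a straight slot through its centre, 7 mm wide, 4 mm deep, 36 mm long, open-ended, with a black floor. The lands' face lies 21 to 43 mm below the guard's top, different each time, not measured. The knob is sprung: it sinks from 3 N on, 5 N more per mm, 4 mm at most, and comes up again.
- trim_knob (a joint): Orange knob's angle (rad): 0 = white pointer on the green mark, negative = so much still to turn clockwise seen from above; starts at -0.75 to -0.45, stops at -1.2 and 0.6. The pointer is at one end of the slot, in line with it. Slot's world direction = board yaw + dial offset (see board) - this value. Friction 0.06 N m; it stays where left. Blade play about 0.15 rad each way.
- key_grip (a point): Centre of the trimming key's yellow grip, on the key's axis, 95 mm above the blade's tip. The grip is a block 30 mm (its x) x 16 mm (its y) x 47 mm high; hold it across the 16 mm. A round collar, 34 mm across, lies under the grip, its top 24 mm below this point.
- key_tip (a point): Centre of the lower end of the key's blade, on the key's axis.
- key: The whole key: 118 mm long, about 60 g; origin and axes as key_tip, z from tip to grip. From the tip up: flat blade 20 mm wide (along x), 4 mm thick, 13 mm high; 12 mm round steel shaft; collar from 66 to 71 mm; grip.
- stand_top (a point): Centre of the top face of the fixed wooden stand (64 x 64 mm, 70 mm high), at the mouth of its vertical 25 mm through hole. The key hangs in it with its collar resting on the top face, the tip 4 mm above the bench, the grip's centre 99 mm above the bench.
- board: Fixed green test board, 130 x 230 mm, 8 mm thick, from -65 to +165 mm along its y; origin on the bench below guard. The knob's black dial disc bears the green mark; the dial offset, its angle about z from the board's +x to the mark, is anything from -0.45 to 0.45 rad, not measured, but seen from above through the guard.
- red_button (a joint): Travel of the round red push button (m; 0 = up, 0.006 = fully down), on a steel housing on the board, 115 mm along the board's +y from the guard's centre, top about 50 mm above the bench. To be left alone.
- console_lid: Translucent blue console lid lying flat, 140 x 200 x 16 mm, origin under its centre. Bystander.
- screw_jar: Glass screw jar with brass cap, 54 mm across, 68 mm high, origin under its centre. Bystander.
- stylus: Black plastic stylus lying along its x, 10 mm thick, 126 mm long, origin under it near its middle. Bystander.
- spring_barrel: Chrome trigger spring barrel standing, 30 mm across, 62 mm high, origin under its centre. Bystander.
- cartridge: Grey game cartridge lying flat, 100 x 110 x 18 mm, origin under its centre. Bystander.
- driver: Screwdriver lying along its x, about 200 mm long, origin under it near its middle. Bystander.
There are look-alikes about, which are no part of the job. Of the things that look like the key, the middle-sized one is meant.

How it is judged (in metres and radians):
On the way, in this order (a step that is already met when the one before it is completed fails the run):
1. the key's blade is down through the guard's ring (horizontal distance between key_tip and guard below 0.012 m and z of key_tip in the frame of guard below -0.016 m), for 0.1 s.
2. the knob is on the green mark (within 0.1 rad) with the key still down through the ring (value of joint trim_knob between -0.1 and 0.1 rad and horizontal distance between key_tip and guard below 0.012 m and z of key_tip in the frame of guard below -0.02 m), for 0.1 s.
At the end, for the whole second after the job is handed in: The knob's pointer is within 0.1 rad of the green mark; the key hangs upright (within 0.08 rad) in its stand with the collar down on the top face (tip at least 62.5 mm below the top, within 8 mm of the hole's axis), released and at rest (value of joint trim_knob between -0.1 and 0.1 rad and horizontal distance between key_tip and stand_top below 0.008 m and z of key_tip in the frame of stand_top below -0.0625 m and angle between key's own z axis and vertical below 0.08 rad and linear speed of key below 0.02 m/s); the robot touches nothing.
It fails at once if the key is pressed against the board's knob or guard with more than 25 N (contact force between key and board above 25 N).
It fails at once if the gripper or arm touches the board (more than 3 N) (contact force between any of the fingers, the arm and board above 3 N).
It fails at once if the red button is pressed (more than 2 mm) (value of joint red_button above 0.002 m).
It fails at once if a bystander is moved by more than 15 mm (distance of any of console_lid, screw_jar, stylus, spring_barrel, cartridge, driver from where it was at the start of the episode above 0.015 m).
It also fails if it takes over 58 s, if anything falls off the work surface, if the arm or the gripper's body presses on something with over 40 N, if the wrist force passes 120 N, or if a joint passes its speed limit or range.

### The arm

A 7-joint arm with a two-finger parallel gripper is mounted at the origin on the work surface. World frame = base frame: x ahead of the robot, y to its left, z up, the work surface at z = 0. Lengths are in mm, angles in rad, forces in N, time in s.
With the tool pointing down it reaches from about 350 to 900 mm from the base axis. Payload 19.9 kg.
Tool frame: the origin (TCP) lies midway between the tips of the shut fingers; the grasp point (between the pads) lies 19 mm behind it (grasp_offset is the distance from the TCP to the grasp point, in mm); z points along the fingers, y is the line along which they close (so a half turn about z gives the same grasp; the last joint's range is limited). The gripper opens to 94 mm and grips with 3 to 60 N. Pads are 16 mm wide; open, the fingers measure 119 mm over their backs; the gripper's body (75 mm by 177 mm) begins 78 mm behind the grasp point.
Start: joints at [1.173, 0.417, -0.01, 1.614, 0.005, 1.111, -0.053], TCP at [218.291, -585.617, 205.425] pointing down, gripper open.
Joint ranges: [-2.81, 2.81], [-0.39, 2.02], [-1.27, 1.25], [0.06, 2.57], [-1.19, 4.33], [0.19, 2], [-2.82, 2.82]. Speed limits (rad/s): [1.89, 1.89, 2.39, 2.39, 3.01, 3.01, 3.01].

### API

Orientations are given as a unit quaternion [x, y, z, w].
In Python, from plant import * gives the robot as it stands.
- The arm moves only by the shell command python3 -m handwheel 'ROWS' [FORCE]. ROWS is JSON, a list of rows, each a list of 5 numbers: the opening, from 0 (shut) to 1 (fully open), then the shift along the tool's x, y, z normalised to -1 to 1, where 1 is 0.15 m, then the turn about the tool's z normalised to -1 to 1, where 1 is 30 degrees. In form: [[jaw, x, y, z, turn], ...]. A call has exactly 10 rows; each row shifts and turns the commanded pose from where the row before left it, along the tool's axes as they then stand; what a row does not reach is not made up. A row lasts 1/8 s, in which the tool goes at most 62.5 mm and 10.7 degrees, less where a joint would pass 70% of its speed; a pose out of reach is approached as far as the arm can. A call with a number of a shift or a turn outside -1 to 1 is refused whole. A call with a gripper value outside its range is refused whole. The fingers move at their own pace and stop on an object; FORCE is the grip in N (left out, the last holds). Time passes only in rows, so rows that do not move let the fingers close, or fill a call up. It gives the time, the measured TCP pose, the force, the opening and the grip force at its end, in the units of the state.
- observe(): the state, without advancing time (a new reading comes with each control period).
- grab_frame(name): name is "scene" or "top" or "wrist"; returns the picture (480x640x3 uint8, red, green, blue); there is no depth.
- get_calibration(name): a dict with "fx", "fy", "cx", "cy" (pixels), "view" (4x4, takes a point from world to camera coordinates). Camera axes: x right, y down, z forward; pixel columns grow to the right and rows downward; lengths in mm; the calibration is good to about 2 mm. A picture is of the moment at which its call begins: read the wrist's pose just before it. get_calibration takes no time and is no camera call; for the wrist camera it gives the pose at the moment of the call.
- hand_in(): hands the job in; it is judged then, once.
The state is a dict: "t": time; "joints": joint angles; "qd": joint speeds; "effort": joint torques, N m; "position": TCP position; "tcp_rot": TCP orientation; "ft_force": force on the tool from outside, world axes, zero at the start; "moment": the same for the moment, N m; "grip_width": finger opening in mm; "grip_force": force on a finger pad.
Only numpy, scipy, OpenCV 4.12 (cv2) and the standard library are available. Lean on these libraries where they do the work, as an engineer would, in place of code of your own. Each camera call takes 0.05 s, during which the arm holds its last target. There are 200 camera calls.

## Working session

There is one attempt and no reset: what is moved stays moved. The work goes in short steps, Python scripts to look and compute and a shell command to move; the robot and the scene stay as the last step left them, time stands still between calls to the robot, and variables do not carry over. Pictures are saved under pics/ and viewed, at most 12 in all, crops included, and the job is handed in when it is done.

```bash
ls; mkdir -p pics; python3 - <<'E'
from plant import *
import cv2,numpy as np
s=observe();print({k:np.round(v,3).tolist() for k,v in s.items()})
a=[]
for n in("top","scene"):
    f=grab_frame(n);np.save(f'pics/{n}0.npy',f);cv2.imwrite(f'pics/{n}0.png',f[:,:,::-1])
    c=get_calibration(n);print(n,c['fx'],c['fy'],c['cx'],c['cy'],np.round(c['view'],4).tolist())
E
```

```text
pics
{'t': 0.0, 'joints': [1.172, 0.418, -0.01, 1.614, 0.005, 1.111, -0.053], 'qd': [-0.001, 0.001, -0.001, 0.0, 0.002, -0.001, -0.001], 'effort': [0.003, -85.124, 0.641, -42.6, -0.049, 0.018, 0.0], 'position': [218.152, -585.263, 204.822], 'tcp_rot': [0.984, 0.177, -0.0, -0.001], 'ft_force': [0.983, 0.899, -0.025], 'moment': [0.019, -0.016, -0.004], 'grip_force': 0.0, 'grip_width': 93.934}
top 500.3646418032479 500.3646418032479 320.0920801317601 242.07626437889397 [[0.0119, -0.9998, 0.0138, -3.1834], [-0.983, -0.0143, -0.1829, 520.7797], [0.183, -0.0114, -0.983, 1066.1876], [0.0, 0.0, 0.0, 1.0]]
scene 508.2292705178952 508.2292705178952 322.1251538820168 244.81002018384103 [[0.7797, 0.6261, -0.0132, -424.387], [0.3783, -0.4876, -0.7869, -136.6498], [-0.4991, 0.6085, -0.617, 1454.857], [0.0, 0.0, 0.0, 1.0]]
```

View pics/top0.png

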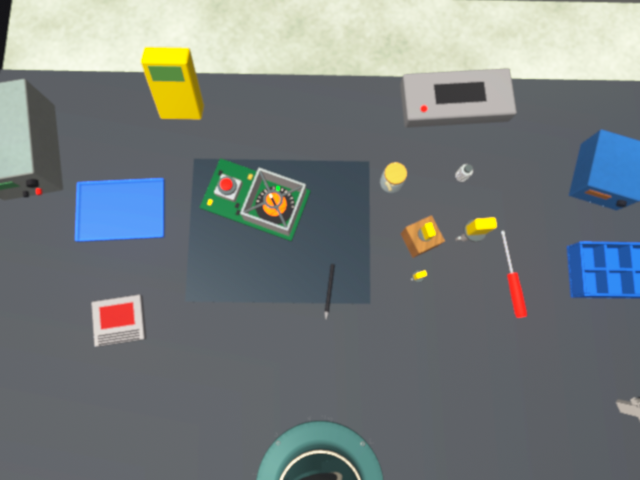

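View pics/scene0.png

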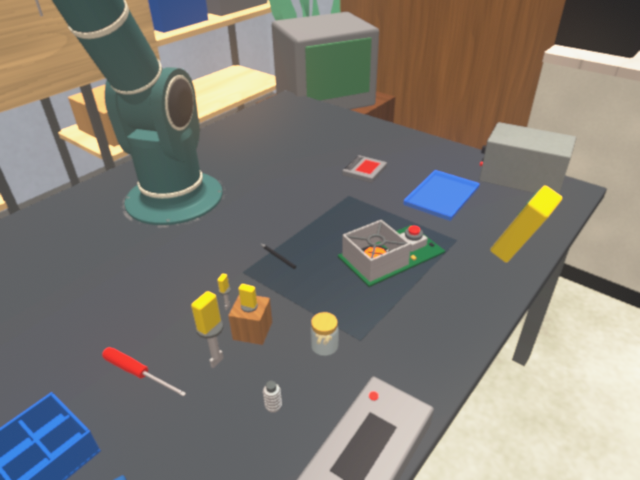

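Candidates for the key in the top view: a key in the wooden stand (430,231), a large key standing (482,226), and a small key (420,275). By size, the middle one is the key in the stand. The board's guard is near (273,203) and the red button near (227,185). The spring barrel at (464,173) and the jar at (394,177) are close by.

```bash
cat > h.py <<'E'
import numpy as np,cv2
from plant import *
from scipy.spatial.transform import Rotation as R
def ray(c,u,v):
    V=np.array(c['view']);r=V[:3,:3].T@np.array([(u-c['cx'])/c['fx'],(v-c['cy'])/c['fy'],1]);return -V[:3,:3].T@V[:3,3],r
def onz(c,u,v,z):
    o,r=ray(c,u,v);return o+r*(z-o[2])/r[2]
def proj(c,p):
    V=np.array(c['view']);q=V[:3,:3]@np.array(p,float)+V[:3,3];return c['fx']*q[0]/q[2]+c['cx'],c['fy']*q[1]/q[2]+c['cy']
def tri(*cr):
    A=np.zeros((3,3));b=np.zeros(3)
    for c,u,v in cr:
        o,r=ray(c,u,v);r/=np.linalg.norm(r);P=np.eye(3)-np.outer(r,r);A+=P;b+=P@o
    return np.linalg.solve(A,b)
def delta(p,yaw=None):
    "world target of TCP -> tool-axis shift in units of 0.15 m, and turn units"
    s=observe();T=R.from_quat(s['tcp_rot']);d=T.inv().apply(np.array(p)-s['position'])/150
    x=T.as_matrix()[:,0];return np.round(d,3),np.round(np.arctan2(x[1],x[0]),4),np.round(s['position'],1)
E
python3 - <<'E'
from h import *
t=get_calibration('top');w=get_calibration('wrist')
f=np.load('pics/top0.npy');hsv=cv2.cvtColor(f,cv2.COLOR_RGB2HSV)
m=cv2.inRange(hsv,(24,150,120),(34,255,255))
n,l,s,c=cv2.connectedComponentsWithStats(m)
for i in range(1,n):
    if s[i,4]>25:print(s[i],c[i].round(1),onz(t,*c[i],115).round(0))
print('guard',onz(t,273,203,70).round(),'button',onz(t,227,185,50).round(),'stand',onz(t,424,233,70).round(),'barrel',onz(t,466,170,62).round(),'jar',onz(t,395,173,68).round(),'big',onz(t,482,225,150).round())
V=np.array(w['view']);print('wristcam',(-V[:3,:3].T@V[:3,3]).round(1),V[:3,:3].round(3).tolist(),w['fx'],w['cx'],w['cy'])
o=observe();M=R.from_quat(o['tcp_rot']);print('cam in tool',M.inv().apply(-V[:3,:3].T@V[:3,3]-o['position']).round(1),(M.inv().as_matrix()@V[:3,:3].T).round(2).tolist())
print(delta([500,-225,330]),delta([500,80,330]))
a=cv2.resize(f[205:295,395:515],None,fx=5,fy=5,interpolation=3);cv2.imwrite('pics/key_crop.png',a[:,:,::-1])
E
```

```text
[ 141   47   62   72 2954] [173.7  83.7] [860. 333. 115.]
[386 163  20  20 307] [395.3 172.7] [ 662. -155.  115.]
[207 199   6   7  31] [209.5 201.9] [591. 239. 115.]
[466 217  31  18 404] [481.1 225.6] [ 549. -335.  115.]
[421 222  15  18 176] [428.2 230.4] [ 537. -223.  115.]
[414 270  13   9  76] [420.  274.5] [ 443. -203.  115.]
guard [603. 109.  70.] button [649. 216.  50.] stand [ 540. -224.   70.] barrel [ 689. -325.   62.] jar [ 677. -163.   68.] big [ 542. -325.  150.]
wristcam [ 287.1 -559.   383.1] [[0.35, -0.937, -0.002], [-0.905, -0.338, 0.256], [-0.241, -0.088, -0.967]] 383.13781990804176 324.3557397321292 243.48666314521023
cam in tool [  73.8   -0.8 -178.3] [[0.0, -0.97, -0.26], [1.0, 0.0, -0.0], [0.0, -0.26, 0.97]]
(array([ 2.6  , -1.596, -0.833]), np.float64(0.3568), array([ 218.1, -585.3,  204.9])) (array([ 3.31 , -3.501, -0.831]), np.float64(0.3568), array([ 218.1, -585.3,  204.9]))
```

View pics/key_crop.png

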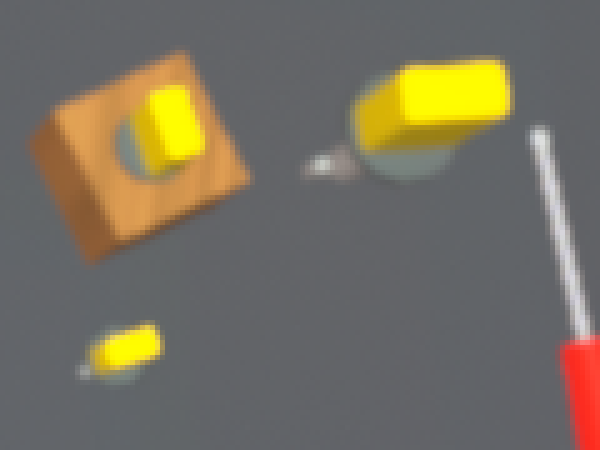

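The crop shows the middle-sized key hanging in the wooden stand, with the larger key to its right and the smaller one below left, so the choice holds. I'll move the wrist camera over it.

```bash
python3 -m handwheel '[[1,0.1,-0.05,-0.35,0],[1,0.2,-0.1,-0.3,0],[1,0.3,-0.2,-0.18,0],[1,0.33,-0.2,0,0],[1,0.33,-0.2,0,0],[1,0.33,-0.2,0,0],[1,0.33,-0.2,0,0],[1,0.33,-0.22,0,0],[1,0.33,-0.22,0,0],[1,0,0,0,0.3]]'
python3 - <<'E'
from h import *
w=get_calibration('wrist');f=grab_frame('wrist');np.save('pics/w1.npy',f);np.save('pics/w1c.npy',w,allow_pickle=True)
cv2.imwrite('pics/w1.png',f[:,:,::-1]);print(delta([537,-223,330]))
hsv=cv2.cvtColor(f,cv2.COLOR_RGB2HSV)
m=cv2.inRange(hsv,(24,150,60),(34,255,255));n,l,s,c=cv2.connectedComponentsWithStats(m)
for i in range(1,n):
    if s[i,4]>60:
        print(s[i],c[i].round(1),onz(w,*c[i],122).round(0),cv2.minAreaRect(np.argwhere(l==i)[:,::-1].astype(np.float32)))
E
```

```text
t: 1.35
position: [499.7, -222.6, 329.6]
tcp_rot: [0.995, 0.102, 0.0, -0.001]
ft_force: [0.3, -1.4, 0.1]
grip_width: 94.1
grip_force: 0.0
(array([ 0.255,  0.035, -0.003]), np.float64(0.1903), array([ 498.5, -225. ,  329.6]))
[ 280    3   46   51 1849] [302.5  28. ] [ 665. -167.  122.] ((302.5, 28.0), (50.0, 45.0), 90.0)
[60 62 19  9 70] [69.2 66.9] [590.  39. 122.] ((69.55000305175781, 67.1500015258789), (4.427188873291016, 19.289894104003906), 71.56504821777344)
[325 163  18  32 489] [333.7 178.3] [ 539. -223.  122.] ((333.7384033203125, 178.26437377929688), (31.143726348876953, 16.069114685058594), 83.9909896850586)
[ 408  182   63   36 1515] [439.5 200.7] [ 539. -332.  122.] ((438.5226135253906, 200.76791381835938), (62.21516418457031, 29.098979949951172), 11.888657569885254)
[295 246  20  13 218] [304.6 251.7] [ 459. -209.  122.] ((304.5, 252.0), (12.0, 19.0), 90.0)
[573 389  14  46 230] [581.6 413.1] [ 331. -566.  122.] ((581.0476684570312, 411.98382568359375), (10.268604278564453, 45.53314971923828), 7.765166282653809)
[ 63 404   7  27  93] [ 65.3 415.9] [202.  30. 122.] ((65.33975219726562, 417.158203125), (26.437150955200195, 4.593849182128906), 82.23483276367188)
```

View pics/w1.png

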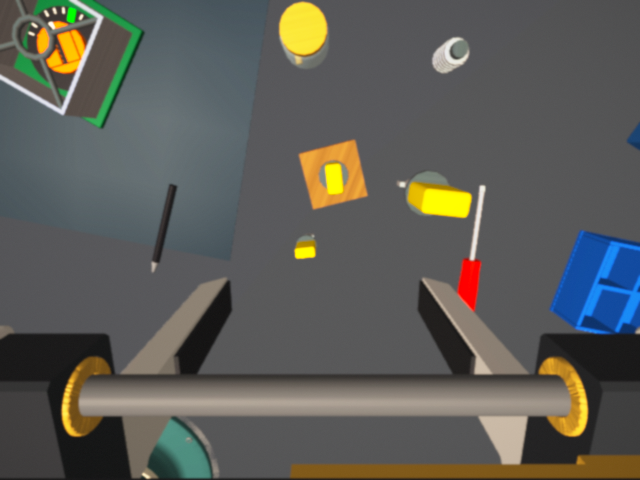

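The wrist view shows the key grip at (334,178) on the stand, the large key at (440,201), the small key at (305,252), and the guard ring at (35,38) with the green mark near (70,15).

```bash
python3 - <<'E'
from h import *
f=np.load('pics/w1.npy');w=np.load('pics/w1c.npy',allow_pickle=True).item()
hsv=cv2.cvtColor(f,cv2.COLOR_RGB2HSV)
m=cv2.inRange(hsv,(5,90,60),(34,255,255));m[:,:290]=0;m[:,380:]=0;m[:130]=0;m[225:]=0
c=max(cv2.findContours(m,0,2)[0],key=cv2.contourArea);c=cv2.convexHull(c)
q=cv2.approxPolyDP(c,5,True)[:,0];P=np.array([onz(w,*p,70)[:2] for p in q]);print(q.tolist(),P.round(1).tolist())
rr=cv2.minAreaRect(np.array([onz(w,*p[0],70)[:2] for p in c],np.float32));print('stand',rr)
m=cv2.inRange(hsv,(24,150,60),(34,255,255));m[:,:320]=0;m[:,345:]=0;m[:150]=0;m[205:]=0
c=max(cv2.findContours(m,0,2)[0],key=cv2.contourArea)
rr=cv2.minAreaRect(np.array([onz(w,*p[0],122.5)[:2] for p in c],np.float32));print('grip',rr)
print(hsv[178,334],hsv[165,320],hsv[163,333])
E
```

```text
[[354, 139], [367, 195], [313, 209], [299, 153]] [[581.4, -237.8], [524.1, -266.1], [495.7, -208.8], [554.3, -181.2]]
stand ((538.646484375, -223.36212158203125), (66.172119140625, 65.77742767333984), 25.79051971435547)
grip ((539.1937866210938, -222.8282470703125), (30.721107482910156, 16.012399673461914), 17.82486915588379)
[ 30 255 255] [ 16 188 214] [ 24 255 200]
```

```bash
python3 -m handwheel '[[0.6,0,0,0,-0.22],[0.6,0.13,0.035,0,0],[0.6,0.131,0.034,0,0],[0.6,0,0,0.3,0],[0.6,0,0,0.3,0],[0.6,0,0,0.3,0],[0.6,0,0,0.2,0],[0.6,0,0,0.1,0],[0.6,0,0,0,0],[0.6,0,0,0,0]]' 20
python3 - <<'E'
from h import *
w=get_calibration('wrist');f=grab_frame('wrist')
hsv=cv2.cvtColor(f,cv2.COLOR_RGB2HSV)
m=cv2.inRange(hsv,(24,150,60),(34,255,255))
n,l,s,cc=cv2.connectedComponentsWithStats(m)
u,v=proj(w,[539,-223,122.5]);print(u,v)
for i in range(1,n):
    if s[i,4]>150: print(s[i],cc[i].round(),onz(w,*cc[i],122.5).round(1))
i=l[int(v),int(u)]
c=max(cv2.findContours((l==i).astype(np.uint8),0,2)[0],key=cv2.contourArea)
print('grip',cv2.minAreaRect(np.array([onz(w,*p[0],122.5)[:2] for p in c],np.float32)))
cv2.imwrite('pics/w2.png',f[:,:,::-1])
print(delta([539,-223.1,86]))
E
```

```text
t: 2.65
position: [538.6, -225.0, 151.2]
tcp_rot: [0.988, 0.157, 0.001, 0.0]
ft_force: [-0.1, 0.7, 0.0]
grip_width: 56.0
grip_force: 0.0
322.5449607325365 273.93789494628766
[ 259    0   79   52 3303] [298.  22.] [ 658.1 -171.6  122.5]
[ 309  233   28   65 1396] [322. 270.] [ 541.1 -222.2  122.5]
[ 441  287   58   49 1349] [463. 315.] [ 540.4 -309.2  122.5]
[250 357  32  17 469] [265. 366.] [ 471.9 -208.2  122.5]
[475 389  10  46 225] [481. 412.] [ 482.5 -346.7  122.5]
grip ((543.6846923828125, -221.41407775878906), (38.148719787597656, 15.38698959350586), 18.528499603271484)
(array([ 0.006, -0.012,  0.435]), np.float64(0.3151), array([ 538.6, -225. ,  151.2]))
```

```bash
python3 -m handwheel '[[0.5,0.006,-0.014,0.1,0],[0.5,0,0,0.17,0],[0.5,0,0,0.165,0],[0.5,0,0,0,0],[0,0,0,0,0],[0,0,0,0,0],[0,0,0,0,0],[0,0,0,0,0],[0,0,0,0,0],[0,0,0,0,0]]' 45
python3 -c "
from h import *
print(delta([538.8,-223.1,186]),observe()['ft_force'],observe()['grip_width'])"
```

```text
t: 3.95
position: [538.5, -222.6, 85.2]
tcp_rot: [0.988, 0.157, 0.0, 0.0]
ft_force: [-1.3, -0.9, 6.3]
grip_width: 15.7
grip_force: 45.0
(array([ 0.001,  0.004, -0.672]), np.float64(0.3148), array([ 538.5, -222.6,   85.2])) [-1.30351212 -0.89690535  6.28916734] 15.699090947951493
```

```bash
python3 -m handwheel '[[0,0,0,-0.2,0],[0,0,0,-0.3,0],[0,0,0,-0.3,0],[0,0,-0.1,-0.3,0],[0,0.1,-0.3,0,0],[0,0.1,-0.37,0,0],[0,0.1,-0.37,0,0],[0,0.1,-0.37,0,0],[0,0.1,-0.3,0,0],[0,0.027,-0.16,0,0]]'
python3 - <<'E'
from h import *
w1=np.load('pics/w1c.npy',allow_pickle=True).item();print('guard est',onz(w1,35,38,70).round())
import time
w=get_calibration('wrist');print(delta([603,109,160]));f=grab_frame('wrist')
np.save('pics/w3.npy',f);np.save('pics/w3c.npy',w,allow_pickle=True)
u,v=[int(x) for x in proj(w,[603,109,70])];print(u,v)
cv2.imwrite('pics/w3.png',f[:,:,::-1])
E
```

```text
t: 5.2
position: [521.5, 85.8, 249.8]
tcp_rot: [0.987, 0.158, 0.0, -0.0]
ft_force: [0.2, -0.5, -0.8]
grip_width: 16.0
grip_force: 45.0
guard est [613. 108.  70.]
(array([0.565, 0.023, 0.599]), np.float64(0.3177), array([521.5,  85.8, 249.8]))
329 129
```

View pics/w3.png

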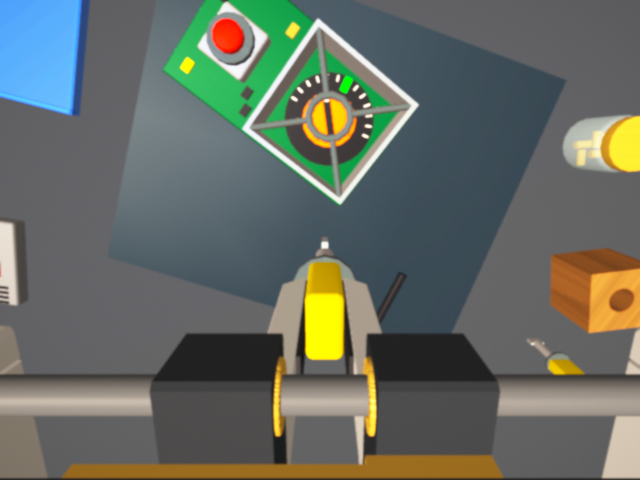

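The guard ring is at (328,117), the green mark at (346,85), the button at (228,37), and the slot's black line runs from about (326,103) to (333,130). I'll zoom in on this area and measure.

```bash
python3 - <<'E'
from h import *
f=np.load('pics/w3.npy');w=np.load('pics/w3c.npy',allow_pickle=True).item()
cv2.imwrite('pics/w3crop.png',cv2.resize(f[68:168,278:378],None,fx=6,fy=6,interpolation=2)[:,:,::-1])
hsv=cv2.cvtColor(f,cv2.COLOR_RGB2HSV)
# bright-metal rim outer hull on plane z=70
m=cv2.inRange(hsv,(0,0,170),(180,45,255));m[:15]=0;m[210:]=0;m[:,:240]=0;m[:,422:]=0
n,l,s,c=cv2.connectedComponentsWithStats(m);i=1+s[1:,4].argmax();h=cv2.convexHull(np.argwhere(l==i)[:,::-1].astype(np.float32))
print('rim',cv2.minAreaRect(np.array([onz(w,*p[0],70)[:2] for p in h],np.float32)))
g=cv2.cvtColor(f,cv2.COLOR_RGB2GRAY)
g6=cv2.resize(g[68:168,278:378],None,fx=6,fy=6,interpolation=2)
for q in(cv2.HoughCircles(g6,3,1.5,200,param1=80,param2=0.5,minRadius=70,maxRadius=180) ,):
    if q is not None:
        for a in q[0][:3]: print('circ',a,onz(w,a[0]/6+278,a[1]/6+68,70).round(1))
m=cv2.inRange(hsv,(50,150,150),(75,255,255));m[:70]=0;m[160:]=0;m[:,:290]=0;m[:,370:]=0
y,x=np.nonzero(m);y_,x_=y.mean(),x.mean();print('mark',len(x),x_,y_,[onz(w,x_,y_,z).round(1).tolist() for z in(20,45)])
m=cv2.inRange(hsv,(0,150,90),(8,255,255));n,l,s,c=cv2.connectedComponentsWithStats(m);i=1+s[1:,4].argmax();print('button',c[i],onz(w,*c[i],50).round(1))
V=np.array(w['view']);print('cam',(-V[:3,:3].T@V[:3,3]).round(1))
E
```

```text
rim ((613.5411376953125, 112.46604919433594), (112.6037368774414, 112.2544174194336), 70.65462493896484)
circ [306.75 312.75 164.65] [610.4 111.6  70. ]
circ [117.75    378.75    179.04999] [592.7 135.5  70. ]
circ [497.25     120.75     119.350006] [644.4  93.7  70. ]
mark 722 330.35041551246536 95.90997229916897 [[635.4, 118.1, 20.0], [632.7, 117.5, 45.0]]
button [227.43636364  35.59318182] [651.4 220.7  50. ]
cam [591.3 109.4 428.1]
```

View pics/w3crop.png

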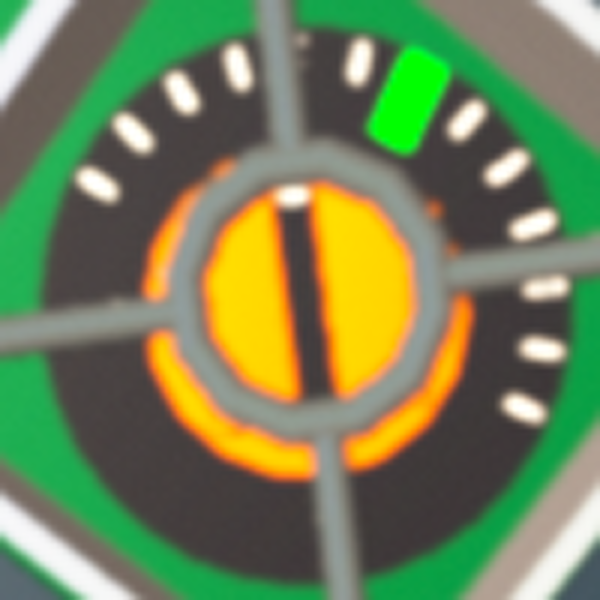

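Crop: the ring centre is at crop (310,287), the white pointer at (292,192), the slot's other end at (318,398), and the green mark at (408,100). The rim fits as 112 x 112 mm and the button sits 114.6 mm away along +y, both as described.

```bash
python3 - <<'E'
from h import *
w=np.load('pics/w3c.npy',allow_pickle=True).item()
C=lambda x,y,z:onz(w,x/6+278,y/6+68,z)
print('ring',C(310,287,70).round(1))
ax=np.array([613.3,112.3])
for z in(20,27,35,42,49):
    a=C(293.5,202,z)-C(317.5,400,z);m=C(408,100,z)[:2]-ax
    print(z,'slot',np.arctan2(a[1],a[0]).round(3),'slotmid',C(305.5,300,z).round(1),'mark',np.arctan2(m[1],m[0]).round(3),np.hypot(*m).round(1),'discW',np.linalg.norm(C(145,300,z)-C(473,300,z)).round(1),'dialC',C(308,304,z).round(1))
print(delta([613.3,112.3,170]))
E
```

```text
ring [614.  112.3  70. ]
20 slot 0.448 slotmid [615.  112.8  20. ] mark -0.152 37.3 discW 55.4 dialC [614.5 112.2  20. ]
27 slot 0.448 slotmid [614.6 112.7  27. ] mark -0.155 36.3 discW 54.5 dialC [614.1 112.1  27. ]
35 slot 0.448 slotmid [614.1 112.7  35. ] mark -0.159 35.2 discW 53.4 dialC [613.7 112.1  35. ]
42 slot 0.448 slotmid [613.7 112.6  42. ] mark -0.162 34.2 discW 52.4 dialC [613.3 112.   42. ]
49 slot 0.448 slotmid [613.3 112.6  49. ] mark -0.166 33.2 discW 51.5 dialC [612.9 112.   49. ]
(array([0.635, 0.041, 0.532]), np.float64(0.3197), array([520.9,  88.1, 249.8]))
```

```bash
python3 -m handwheel '[[0,0,0,0,-0.25],[0,0.2,0.04,0,0],[0,0.2,0.04,0,0],[0,0.2,0.04,0,0],[0,0.028,0.002,0.2,0],[0,0,0,0.2,0],[0,0,0,0.1,0],[0,0,0,0,0],[0,0,0,0,0],[0,0,0,0,0]]'
python3 - <<'E'
from h import *
w=get_calibration('wrist');s=observe();f=grab_frame('wrist');d=delta([613.7,112.4,166]);print(d,s['ft_force'].round(1) if hasattr(s['ft_force'],'round') else s['ft_force'])
T=R.from_quat(s['tcp_rot']);p=s['position']
print('tip exp px',proj(w,np.array(p)+T.apply([0,0,81.2])),'guard px',proj(w,[613.7,112.4,70]),'z',T.apply([0,0,1]).round(4))
cv2.imwrite('pics/w4.png',cv2.resize(f[60:310,200:440],None,fx=2.4,fy=2.4,interpolation=2)[:,:,::-1])
E
```

```text
t: 6.5
position: [615.2, 107.2, 175.8]
tcp_rot: [0.975, 0.221, 0.001, 0.0]
ft_force: [-0.3, -0.6, -1.0]
grip_width: 16.0
grip_force: 45.0
(array([ 0.006, -0.035,  0.064]), np.float64(0.4457), array([615.2, 107.2, 175.6])) [-0.3 -0.6 -1. ]
tip exp px (np.float64(325.63188727917617), np.float64(250.54847496222902)) guard px (np.float64(318.5104279295304), np.float64(240.8525615218958)) z [ 1.4e-03  2.0e-04 -1.0e+00]
```

View pics/w4.png

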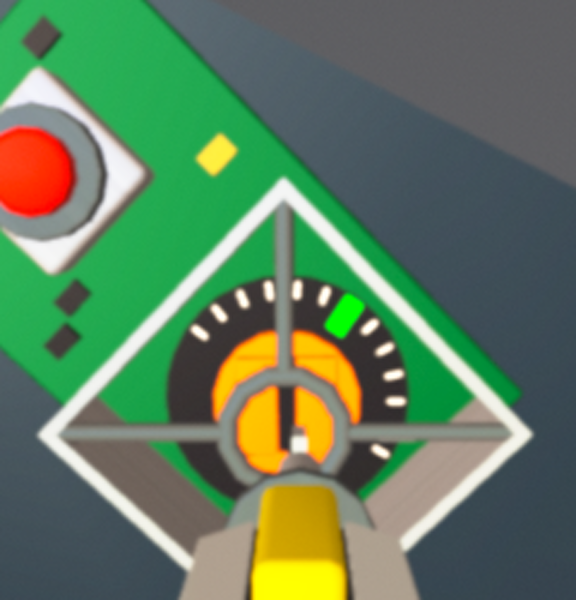

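The blade tip is at crop (298,440), the ring centre at (284,432), and the slot is vertical at crop x = 286. Pixels and state agree that the TCP is about 5 mm off along tool y, so I'll correct it.

```bash
python3 -m handwheel '[[0,0.006,-0.035,0,0],[0,0,0,0,0],[0,0,0,0.03,0],[0,0,0,0.03,0],[0,0,0,0,0],[0,0,0,0,0],[0,0,0,0,0],[0,0,0,0,0],[0,0,0,0,0],[0,0,0,0,0]]'
python3 - <<'E'
from h import *
for i in range(4):
    w=get_calibration('wrist');f=grab_frame('wrist');print(delta([613.7,112.4,166]),np.round(observe()['ft_force'],1))
w=get_calibration('wrist');f=grab_frame('wrist');print(proj(w,[613.7,112.4,70]))
g=cv2.resize(f[190:290,270:370],None,fx=5,fy=5,interpolation=2);cv2.imwrite('pics/w5.png',g[:,:,::-1])
E
```

```text
t: 7.8
position: [613.3, 112.3, 165.7]
tcp_rot: [0.975, 0.221, -0.0, -0.0]
ft_force: [0.9, -0.1, -1.4]
grip_width: 15.5
grip_force: 45.0
(array([ 0.003,  0.   , -0.002]), np.float64(0.4458), array([613.3, 112.3, 165.7])) [-0.8 -0.3 -1. ]
(array([ 0.003,  0.   , -0.002]), np.float64(0.4458), array([613.3, 112.3, 165.7])) [ 1.  -0.5 -0.4]
(array([ 0.003,  0.   , -0.002]), np.float64(0.4458), array([613.3, 112.3, 165.7])) [ 0.1 -0.3 -0.2]
(array([ 0.003,  0.   , -0.002]), np.float64(0.4457), array([613.3, 112.3, 165.7])) [-0.  -0.1 -0.9]
(np.float64(325.6645902082653), np.float64(244.6498071185105))
```

View pics/w5.png

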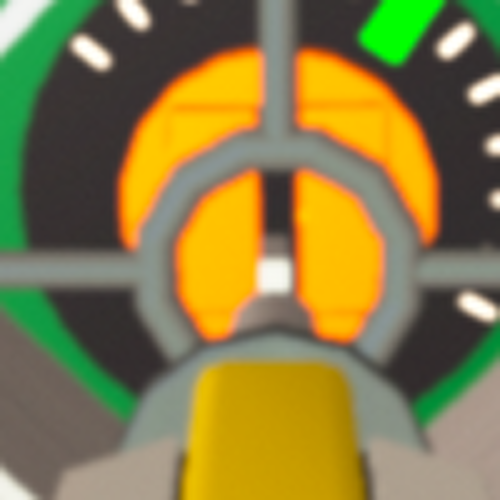

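The blade (white at crop (275,275)) sits on the slot line in the middle of the ring. I'll descend.

```bash
python3 -m handwheel '[[0,0.002,0,0.04,0],[0,0,0,0.04,0],[0,0,0,0.04,0],[0,0,0,0.04,0],[0,0,0,0.04,0],[0,0,0,0.04,0],[0,0,0,0.03,0],[0,0,0,0.02,0],[0,0,0,0,0],[0,0,0,0,0]]'; python3 -m handwheel '[[0,0,0,0.006,0],[0,0,0,0.006,0],[0,0,0,0.006,0],[0,0,0,0.006,0],[0,0,0,0.006,0],[0,0,0,0,0],[0,0,0,0,0],[0,0,0,0,0],[0,0,0,0,0],[0,0,0,0,0]]'
```

```text
t: 9.3
position: [613.7, 112.4, 122.4]
tcp_rot: [0.975, 0.221, 0.0, -0.0]
ft_force: [-0.1, -1.0, -0.1]
grip_width: 15.2
grip_force: 45.0
t: 10.55
position: [613.6, 112.4, 117.7]
tcp_rot: [0.975, 0.221, -0.0, -0.0]
ft_force: [-0.1, -0.5, -0.6]
grip_width: 16.2
grip_force: 45.0
```

```bash
python3 -m handwheel '[[0,0,0,0.004,0],[0,0,0,0.004,0],[0,0,0,0.004,0],[0,0,0,0.004,0],[0,0,0,0,0],[0,0,0,0,0],[0,0,0,0,0],[0,0,0,0,0],[0,0,0,0,0],[0,0,0,0,0]]'
```

```text
t: 11.8
position: [613.6, 112.4, 115.3]
tcp_rot: [0.975, 0.221, 0.0, -0.0]
ft_force: [0.8, 0.2, -0.4]
grip_width: 15.9
grip_force: 45.0
```

```bash
python3 -m handwheel '[[0,0,0,0.004,0],[0,0,0,0.004,0],[0,0,0,0.003,0],[0,0,0,0.003,0],[0,0,0,0,0],[0,0,0,0,0],[0,0,0,0,0],[0,0,0,0,0],[0,0,0,0,0],[0,0,0,0,0]]'
```

```text
t: 13.05
position: [613.6, 112.4, 113.2]
tcp_rot: [0.975, 0.221, -0.0, -0.0]
ft_force: [0.6, -0.2, -0.5]
grip_width: 15.8
grip_force: 45.0
```

```bash
python3 -m handwheel '[[0,0,0,0.004,0],[0,0,0,0.004,0],[0,0,0,0.004,0],[0,0,0,0.003,0],[0,0,0,0,0],[0,0,0,0,0],[0,0,0,0,0],[0,0,0,0,0],[0,0,0,0,0],[0,0,0,0,0]]'
```

```text
t: 14.3
position: [613.6, 112.4, 111.0]
tcp_rot: [0.975, 0.221, -0.0, -0.0]
ft_force: [-1.1, -0.5, -0.8]
grip_width: 15.5
grip_force: 45.0
```

```bash
python3 -m handwheel '[[0,0,0,0.004,0],[0,0,0,0.004,0],[0,0,0,0.004,0],[0,0,0,0.003,0],[0,0,0,0,0],[0,0,0,0,0],[0,0,0,0,0],[0,0,0,0,0],[0,0,0,0,0],[0,0,0,0,0]]'
```

```text
t: 15.55
position: [613.6, 112.4, 108.7]
tcp_rot: [0.975, 0.221, -0.0, -0.0]
ft_force: [-0.7, -0.5, -1.0]
grip_width: 15.9
grip_force: 45.0
```

```bash
python3 -m handwheel '[[0,0,0,0.004,0],[0,0,0,0.004,0],[0,0,0,0.004,0],[0,0,0,0.002,0],[0,0,0,0,0],[0,0,0,0,0],[0,0,0,0,0],[0,0,0,0,0],[0,0,0,0,0],[0,0,0,0,0]]'
```

```text
t: 16.8
position: [613.6, 112.4, 106.6]
tcp_rot: [0.975, 0.221, -0.0, -0.0]
ft_force: [0.3, -0.5, -0.4]
grip_width: 15.9
grip_force: 45.0
```

```bash
python3 -m handwheel '[[0,0,0,0.004,0],[0,0,0,0.004,0],[0,0,0,0.004,0],[0,0,0,0.002,0],[0,0,0,0,0],[0,0,0,0,0],[0,0,0,0,0],[0,0,0,0,0],[0,0,0,0,0],[0,0,0,0,0]]'
```

```text
t: 18.05
position: [613.8, 112.5, 104.9]
tcp_rot: [0.975, 0.221, 0.0, 0.0]
ft_force: [-1.7, -0.5, 7.9]
grip_width: 16.2
grip_force: 45.0
```

Contact is 8 N at tip z of about 24, below the lowest possible lands (27 mm), so the blade is in the slot. Now I'll turn clockwise by 0.605 rad plus the play.

```bash
python3 -m handwheel '[[0,0,0,0,0.15],[0,0,0,0,0.15],[0,0,0,0,0.15],[0,0,0,0,0.18],[0,0,0,0,0.18],[0,0,0,0,0.18],[0,0,0,0,0.18],[0,0,0,0,0.15],[0,0,0,0,0.08],[0,0,0,0,0]]'
python3 - <<'E'
from h import *
w=get_calibration('wrist');f=grab_frame('wrist');s=observe();print(delta([613.7,112.4,105]),np.round(s['ft_force'],1),np.round(s['moment'],3))
np.save('pics/w6.npy',f);u,v=[int(x) for x in proj(w,[613.7,112.4,50])];print(u,v)
cv2.imwrite('pics/w6.png',cv2.resize(f[v-110:v+70,u-90:u+90],None,fx=3.3,fy=3.3,interpolation=2)[:,:,::-1])
E
```

```text
t: 19.3
position: [614.1, 112.2, 105.1]
tcp_rot: [0.99, -0.144, 0.001, 0.0]
ft_force: [-0.2, -2.5, 6.4]
grip_width: 15.7
grip_force: 45.0
(array([-0.003, -0.001,  0.   ]), np.float64(-0.2876), array([614.1, 112.1, 105.1])) [-0.  -1.5  7.1] [-0.59   0.046  0.036]
324 261
```

View pics/w6.png

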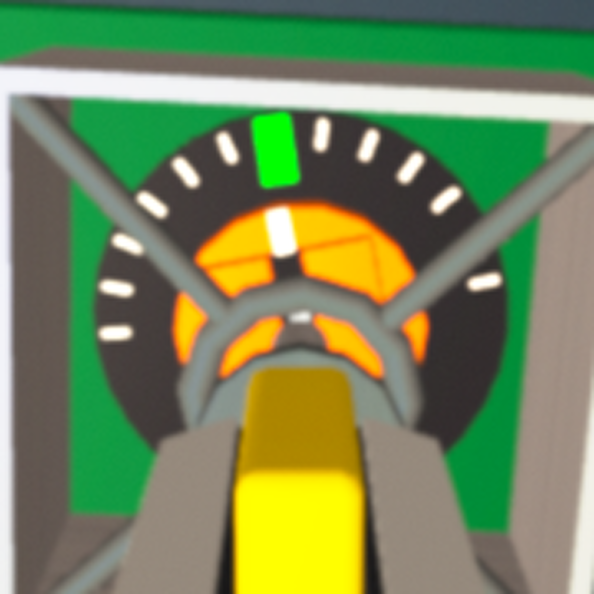

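The pointer at crop (281,231) is almost under the green mark at (275,150). I'll compute the actual angles.

```bash
python3 - <<'E'
from h import *
w=get_calibration('wrist');f=np.load('pics/w6.npy');hsv=cv2.cvtColor(f,cv2.COLOR_RGB2HSV)
C=lambda x,y,z:onz(w,x/3.3+324-90,y/3.3+261-110,z)[:2]
ax=np.array([613.7,112.4])
def blob(lo,hi,x0,x1,y0,y1):
    g=cv2.resize(hsv[151:331,234:414],None,fx=3.3,fy=3.3,interpolation=2)
    m=cv2.inRange(g[y0:y1,x0:x1],lo,hi);y,x=np.nonzero(m);vx,vy,_,_=cv2.fitLine(np.c_[x,y].astype(np.float32),2,0,.01,.01).ravel();return x.mean()+x0,y.mean()+y0,vx,vy
P=blob((0,0,170),(180,60,255),260,302,203,260);M=blob((50,150,150),(75,255,255),246,304,105,192);print(P,M)
for zp,zm in((28,8),(28,18),(28,24)):
    r=[]
    for B,z in((P,zp),(M,zm)):
        c=C(B[0],B[1],z)-ax;d=C(B[0]-15*B[2]*np.sign(-B[3])*-1,B[1]-15*abs(B[3]),z)-C(B[0]+15*B[2]*np.sign(-B[3])*-1,B[1]+15*abs(B[3]),z)
        r+=[np.arctan2(c[1],c[0]).round(3),np.hypot(*c).round(1),np.arctan2(d[1],d[0]).round(3)]
    print(zp,zm,r)
E
```

```text
(np.float64(280.7030784508441), np.float64(232.4319761668322), np.float32(0.19752085), np.float32(0.9802987)) (np.float64(274.8654873164219), np.float64(149.0253671562083), np.float32(0.16219535), np.float32(0.98675865))
28 8 [np.float64(-0.112), np.float64(22.1), np.float64(-0.095), np.float64(-0.141), np.float64(36.6), np.float64(-0.129)]
28 18 [np.float64(-0.112), np.float64(22.1), np.float64(-0.095), np.float64(-0.151), np.float64(37.9), np.float64(-0.129)]
28 24 [np.float64(-0.112), np.float64(22.1), np.float64(-0.095), np.float64(-0.157), np.float64(38.7), np.float64(-0.129)]
```

```bash
python3 -m handwheel '[[0,0,0,0,0.08],[0,0,0,0,0],[0,0,0,0,0],[0,0,0,0,0],[0,0,0,0,-0.12],[0,0,0,0,-0.12],[0,0,0,0,0],[0,0,0,-0.02,0],[0,0,0,-0.02,0],[0,0,0,-0.02,0]]'
python3 -m handwheel '[[0,0,0,-0.05,0],[0,0,0,-0.1,0],[0,0,0,-0.15,0],[0,0,0,-0.2,0],[0,0,0,-0.3,0],[0,-0.2,0,-0.1,0],[0,-0.25,0,0,0],[0,-0.1,0,0,0],[0,0,0,0,0],[0,0,0,0,0]]'
python3 - <<'E'
from h import *
w=get_calibration('wrist');f=grab_frame('wrist');s=observe();print(delta([538.5,-222.6,185]),np.round(s['ft_force'],1))
u,v=[int(x) for x in proj(w,[613.7,112.4,50])];print(u,v)
np.save('pics/w7.npy',f);np.save('pics/w7c.npy',w,allow_pickle=True);y0=max(v-60,0)
cv2.imwrite('pics/w7.png',cv2.resize(f[y0:y0+120,u-60:u+60],None,fx=5,fy=5,interpolation=2)[:,:,::-1]);print(y0,u-60)
E
```

```text
t: 20.6
position: [613.4, 112.4, 113.5]
tcp_rot: [0.995, -0.102, -0.0, 0.0]
ft_force: [0.4, -1.0, 0.4]
grip_width: 15.9
grip_force: 45.0
t: 21.85
position: [533.6, 128.7, 248.6]
tcp_rot: [0.995, -0.102, 0.0, -0.0]
ft_force: [-0.8, 0.2, -1.1]
grip_width: 15.8
grip_force: 45.0
(array([0.507, 2.287, 0.423]), np.float64(-0.2041), array([533.6, 128.7, 248.4])) [-0.2 -0.3 -0.5]
324 132
72 264
```

View pics/w7.png

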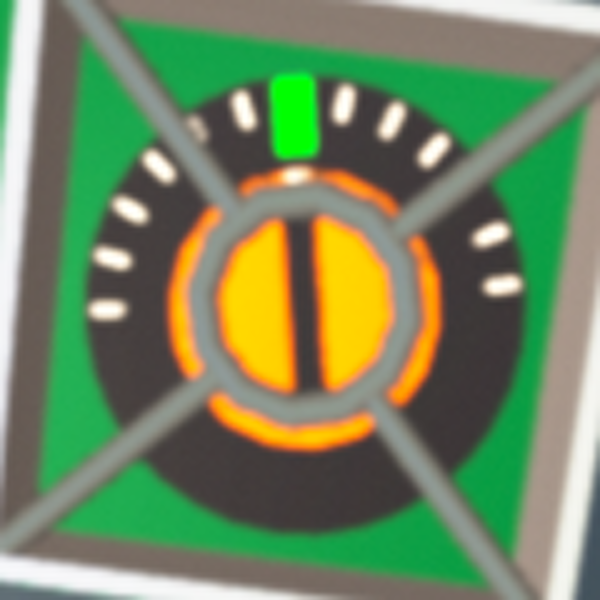

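The pointer at (295,176), the mark at (295,115) and the slot line are in line to within about 0.02 rad. Now I'll take the key back to the stand.

```bash
python3 -m handwheel '[[0,0,0,0,-0.33],[0,0,0,0,-0.33],[0,0,0,0,-0.33],[0,-0.1,0.32,0,0],[0,-0.1,0.32,0,0],[0,-0.1,0.32,0,0],[0,-0.1,0.32,0,0],[0,-0.1,0.32,0,0],[0,-0.1,0.32,0,0],[0,-0.095,0.317,0,0]]'
python3 -m handwheel '[[0,0,0,0,0],[0,0,0,0.2,0],[0,0,0,0.2,0],[0,0,0,0.08,0],[0,0,0,0,0],[0,0,0,0,0],[0,0,0,0,0],[0,0,0,0,0],[0,0,0,0,0],[0,0,0,0,0]]'
python3 - <<'E'
from h import *
print(delta([538.5,-222.6,86]))
E
```

```text
t: 23.15
position: [537.8, -224.5, 248.2]
tcp_rot: [0.988, 0.157, -0.0, -0.0]
ft_force: [0.7, 0.5, -0.1]
grip_width: 16.0
grip_force: 45.0
t: 24.4
position: [537.6, -222.3, 176.5]
tcp_rot: [0.988, 0.157, -0.0, -0.0]
ft_force: [0.3, -0.6, 0.2]
grip_width: 15.7
grip_force: 45.0
(array([0.005, 0.004, 0.604]), np.float64(0.3149), array([ 537.6, -222.3,  176.5]))
```

```bash
python3 -m handwheel '[[0,0.005,0.005,0,0],[0,0,0,0,0],[0,0,0,0,0],[0,0,0,0.05,0],[0,0,0,0.05,0],[0,0,0,0.04,0],[0,0,0,0.03,0],[0,0,0,0.03,0],[0,0,0,0,0],[0,0,0,0,0]]'
python3 -c "
from h import *
s=observe();print(delta([538.5,-222.9,86]),s['ft_force'],s['moment'])"
```

```text
t: 25.65
position: [538.7, -222.8, 146.6]
tcp_rot: [0.988, 0.157, 0.0, 0.0]
ft_force: [-0.3, 0.6, -0.1]
grip_width: 15.8
grip_force: 45.0
(array([-0.001,  0.001,  0.404]), np.float64(0.315), array([ 538.7, -222.8,  146.6])) [-0.34236575  0.55487285 -0.07160097] [ 0.03680158 -0.06179869  0.01385449]
```

In the hole without contact. Down the rest of the way.

```bash
python3 -m handwheel '[[0,0,0,0.06,0],[0,0,0,0.06,0],[0,0,0,0.06,0],[0,0,0,0.06,0],[0,0,0,0.06,0],[0,0,0,0.05,0],[0,0,0,0.03,0],[0,0,0,0.013,0],[0,0,0,0,0],[0,0,0,0,0]]'
```

```text
t: 26.9
position: [538.7, -222.8, 87.8]
tcp_rot: [0.988, 0.157, 0.0, 0.0]
ft_force: [-0.8, 1.3, -0.8]
grip_width: 15.5
grip_force: 45.0
```

```bash
python3 -m handwheel '[[0,0,0,0.005,0],[0,0,0,0.005,0],[0,0,0,0.004,0],[0,0,0,0,0],[0,0,0,0,0],[0,0,0,0,0],[0,0,0,0,0],[0,0,0,0,0],[0,0,0,0,0],[0,0,0,0,0]]'
```

```text
t: 28.15
position: [538.6, -222.7, 85.5]
tcp_rot: [0.988, 0.157, 0.0, -0.0]
ft_force: [0.7, 0.1, -1.1]
grip_width: 15.6
grip_force: 45.0
```

```bash
python3 -m handwheel '[[0.5,0,0,0.003,0],[0.5,0,0,0,0],[0.5,0,0,0,0],[0.5,0,0,0,0],[0.5,0,0,0,0],[0.5,0,0,-0.1,0],[0.5,0,0,-0.2,0],[0.5,0,0,-0.3,0],[0.5,0,0,-0.3,0],[0.5,-0.3,0,0,0]]'
python3 - <<'E'
from h import *
f=grab_frame('wrist');w=get_calibration('wrist');s=observe();print(np.round(s['position'],1),np.round(s['ft_force'],1),s['grip_width'])
u,v=[int(x) for x in proj(w,[538.6,-223,100])];y0=max(v-80,0)
cv2.imwrite('pics/w8.png',cv2.resize(f[y0:y0+160,u-80:u+80],None,fx=3.5,fy=3.5,interpolation=2)[:,:,::-1])
g=grab_frame('scene');c=get_calibration('scene');u,v=[int(x) for x in proj(c,[538.6,-223,90])]
a=cv2.resize(g[v-50:v+50,u-50:u+50],(560,560),interpolation=2)
b=cv2.imread('pics/w8.png');b=cv2.resize(b,(400,400));a=cv2.resize(a[:,:,::-1],(400,400));cv2.imwrite('pics/w8.png',np.hstack([b,a]))
hsv=cv2.cvtColor(f,cv2.COLOR_RGB2HSV);m=cv2.inRange(hsv,(24,150,60),(34,255,255));n,l,st,cc=cv2.connectedComponentsWithStats(m)
for i in range(1,n):
    p=onz(w,*cc[i],122.5)
    if st[i,4]>150 and np.hypot(p[0]-539,p[1]+223)<40:print(st[i],p.round(1))
E
```

```text
t: 29.4
position: [498.4, -236.1, 224.1]
tcp_rot: [0.987, 0.158, 0.003, 0.001]
ft_force: [-0.3, -0.4, -0.7]
grip_width: 46.8
grip_force: 0.0
[ 491.7 -239.2  222.4] [ 0.6 -6.1  2.2] 46.786439990059904
[313 164  22  44 898] [ 532.2 -224.6  122.5]
```

View pics/w8.png

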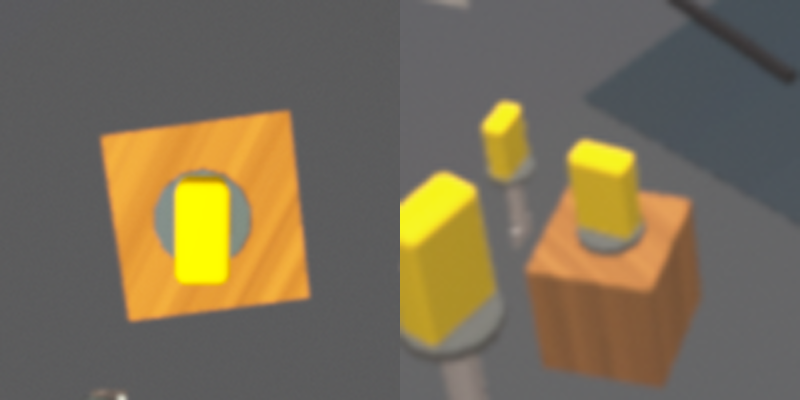

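Both views show the key upright with its collar flat on the stand, and the gripper is clear. I'll settle and hand in.

```bash
python3 -m handwheel '[[0.5,0,0,-0.1,0],[0.5,0,0,-0.1,0],[0.5,0,0,0,0],[0.5,0,0,0,0],[0.5,0,0,0,0],[0.5,0,0,0,0],[0.5,0,0,0,0],[0.5,0,0,0,0],[0.5,0,0,0,0],[0.5,0,0,0,0]]'; python3 -c "
from plant import *
print(hand_in())"
```

```text
t: 30.75
position: [495.8, -236.7, 250.0]
tcp_rot: [0.988, 0.157, -0.0, -0.0]
ft_force: [-0.7, 0.6, 0.3]
grip_width: 46.6
grip_force: 0.0
the job is handed in; nothing more can be done
None
```

I turned the knob onto the green mark (within about 0.02 rad by camera), put the key back upright and fully down in its stand, released it, and handed the job in at about 31 s; `hand_in()` returned no verdict.

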